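# Lay out the polishing corner beside the bench grinder

## Robot

A 7-joint arm with a two-finger parallel gripper is mounted at the origin on the work surface. World frame = base frame: x ahead of the robot, y to its left, z up, the work surface at z = 0. Lengths are in m, angles in rad, forces in N, time in s.
With the tool pointing down it reaches from about 0.4 to 0.85 m from the base axis. Payload 10.4 kg.
Tool frame: the origin (TCP) lies at the very end of the fingers, on their centre line; the grasp point (between the pads) lies 19 mm behind it; z points along the fingers, y is the line along which they close (so a half turn about z gives the same grasp; the last joint's range is limited). The gripper opens to 85 mm and grips with 20 to 120 N. Pads are 22 mm wide; open, the fingers measure 114 mm over their backs; the gripper's body (76 mm by 85 mm) begins 54 mm behind the grasp point. The pads swing forward as they close: fully open they stand 13 mm farther back than shut.
Start: joints at [1.32, 0.332, -0.065, 1.46, 0.022, 1.35, -0.088], TCP at [0.141, -0.609, 0.231] pointing down, gripper open.
Joint ranges: [-2.6, 2.6], [-0.5, 2.12], [-1.47, 1.34], [0.16, 2.42], [-1.27, 4.41], [0.06, 2.06], [-2.6, 2.6]. Speed limits (rad/s): [2.22, 2.22, 2.79, 2.79, 3.14, 3.14, 3.14].

## Interface

Orientations are given as a unit quaternion [x, y, z, w].
In Python, from workcell import manip, optics gives the robot as it stands.
- The arm moves only by the tool jog_arm, never from a script. Its arguments are lists of equal length, an entry for each row: "dr": the turn, a rotation vector about the tool's x, y, z normalised to -1 to 1, where 1 is 4 degrees, a list of three; "translation": the shift along the tool's x, y, z normalised to -1 to 1, where 1 is 0.025 m, a list of three; "jaw": the opening, from 0 (shut) to 1 (fully open). A call has 1 to 10 rows; each row shifts and turns the commanded pose from where the row before left it, along the tool's axes as they then stand; what a row does not reach is not made up. A row lasts 1/10 s, in which the tool goes at most 50 mm and 8.59 degrees, less where a joint would pass 70% of its speed; a pose out of reach is approached as far as the arm can. A call with a number of a shift or a turn outside -1 to 1 is refused whole. A call with a gripper value outside its range is refused whole. The fingers move at their own pace and stop on an object; "squeeze" is the grip in N (left out, the last holds). Time passes only in rows, so rows that do not move let the fingers close. It gives the time, the measured TCP pose, the force, the opening and the grip force at its end, in the units of the state.
- manip.get_obs(): the state, without advancing time (a new reading comes with each control period).
- optics.camera(name): name is "scene" or "top"; returns a dict with "color" (384x512x3 uint8, red, green, blue), "mtx" (3x3 intrinsics, pixels), "R" (3x3) and "t" (3): a world point X has camera coordinates R X + t. Camera axes: x right, y down, z forward; pixel columns grow to the right and rows downward; lengths in m; the calibration is good to about 2 mm. A picture is of the moment at which its call begins. There is no depth.
- manip.hand_in(): hands the job in; it is judged then, once.
The state is a dict: "clock": time; "joint_pos": joint angles; "joint_velocities": joint speeds; "tau": joint torques, N m; "position": TCP position; "ee_rot": TCP orientation; "ft_force": force on the tool from outside, world axes, zero at the start; "torque": the same for the moment, N m; "grip_width": opening from 0.0 (shut) to 1.0 (fully open); "grasp_force": force on a finger pad.
Only numpy, scipy, OpenCV 4.12 (cv2) and the standard library are available. Lean on these libraries where they do the work, as an engineer would, in place of code of your own. Each camera call takes 0.05 s, during which the arm holds its last target. There are 200 camera calls.

## Task

Get the polishing corner of the bench ready: set the grinding stone flat in the middle of the square steel block and the smaller felt wheel centred on top of the stone. Slide the holder's gate open, lay the reddish bar of polishing compound down in the holder's slot, and slide the gate fully shut again over its end. Stand the round tin upright on the bench directly in front of the middle of the slot, on the robot's side of the holder and about a finger's width (12 mm) from it.

Things in the scene. Friction and masses are not known exactly. Their poses are not given: they have to be found in the camera images.
- stone: Grinding stone, a loose flat grey cylinder 60 mm in diameter and 28 mm high with a dark round bushing in its top, about 0.17 kg. Starts flat on the bench in one of four places in a row nearest the robot. Origin: centre of its underside, z up; both faces flat.
- felt: Felt wheel, a loose rigid off-white cylinder 40 mm in diameter and 24 mm high with a small dark hole in its top, about 0.04 kg. Starts flat on the bench in the same row. Origin: centre of its underside, z up.
- tin: Closed round metal tin 52 mm in diameter (lid rim 53 mm) and 46 mm high, about 0.15 kg. Starts upright on the bench in the same row. Origin: centre of its underside, z up.
- bar: Bar of polishing compound, a loose reddish-brown rectangular block 30 mm (own x) by 110 mm (own y) by 26 mm high (own z), about 0.16 kg. Starts flat on the bench in the same row, its length roughly across the robot's view (yaw within 0.5 rad). Origin: centre of its underside. Either way round is right in the slot.
- block: Square steel bench block 90 x 90 x 25 mm, fixed on the bench, to the left or right beyond the row of loose things. Origin: centre of its underside; its flat top is 25 mm above the origin.
- holder: Green holder for the bar, fixed on the bench, on the other side from the block, yaw within 0.35 rad. Origin: underside, below the slot's centre; own +y runs along the slot to the gate end (robot's left), own -x side faces the robot. Base x -30 to 30, y -65 to 110 mm, 6 mm thick. Gate rails from y 29 to 110, 40 mm high, out to x +-30. Elsewhere walls reach 18 mm above the bench.
- slot (a point): Centre of the slot floor, 6 mm above the holder's origin; axes as the holder. Slot 38 (x) by 118 mm (y -59 to 59): 4 mm clearance round the bar; open above but for the gate. Side walls 6 mm thick, none between y -25 and 29 (room for fingers). Cross wall under the gate at y 59 to 65, 32 mm above the bench. The bar, lying in it, has its underside here and its top 32 mm above the bench.
- gate (a joint): Holder's aluminium sliding gate, in m: 0 fully shut, 0.042 fully open; opens along the holder's +y, stays where left (about 1.2 N friction). Plate 50 x 36 x 5 mm, underside 35 mm above the bench; at 0 it covers the slot from y 24 to 60 mm, at 0.042 it is clear of the bar's place. Starts shut or up to 12 mm open, which still blocks the bar.
- gate_tab (a point): Centre of the upright tab on the gate, the part to pinch or push: 30 mm (holder's x) by 12 mm (holder's y, the sliding direction) by 26 mm high, from 40 to 66 mm above the bench; this point is 53 mm above the bench, at holder x 0, y 42 mm plus the gate's opening.
Things that resemble listed ones, but are neither listed nor needed, are in the scene too. Leave any black look-alike of the bar alone. Leave any orange look-alike of the tin alone.

How it is judged:
By the outcome, as a careful person would: the job done as asked, in the order asked, and still so for the second after the job is handed in, with the robot touching nothing.
It also fails if it takes over 128 s, if anything falls off the work surface, if the arm or the gripper's body presses on something with over 40 N, if the wrist force passes 120 N, or if a joint passes its speed limit or range.

## Working session

There is one attempt and no reset: what is moved stays moved. The work goes in short steps, Python scripts to look and compute and a tool call to move; the robot and the scene stay as the last step left them, time stands still between calls to the robot, and variables do not carry over. Pictures are saved under pics/ and viewed, at most 14 in all, crops included, and the job is handed in when it is done.

Besides the shell and the picture viewer there is one more tool, called after "Request:" as a command line: name --argument value ..., lists and objects as JSON in quotes. jog_arm: Moves the arm, as the interface text tells. Scaled input: -1 to 1 covers 0.025 m each way for a shift and 4 degrees each way for a turn. Its arguments: {"type":"object","properties":{"dr":{"type":"array","items":{"type":"array","items":{"type":"number"}}},"translation":{"type":"array","items":{"type":"array","items":{"type":"number"}}},"jaw":{"type":"array","items":{"type":"number"}},"squeeze":{"type":"number"}},"required":["dr","translation","jaw"]}

```bash
mkdir -p pics; ls; cat > h.py <<'E'
import numpy as np, cv2
from workcell import manip, optics
def snap(tag):
    out={}
    for n in ("scene","top"):
        c=optics.camera(n); out[n]=c
        cv2.imwrite(f"pics/{tag}_{n}.png",c["color"][:,:,::-1])
        np.savez(f"pics/{tag}_{n}.npz",**c)
    return out
def ray(c,u,v):
    d=c["R"].T@np.linalg.solve(c["mtx"],[u,v,1.0]); o=-c["R"].T@c["t"]; return o,d
def onz(c,u,v,z):
    o,d=ray(c,u,v); return o+d*(z-o[2])/d[2]
def proj(c,X):
    p=c["mtx"]@(c["R"]@np.asarray(X,float)+c["t"]); return p[:2]/p[2]
def tri(c1,p1,c2,p2):
    A=[];b=[]
    for c,p in((c1,p1),(c2,p2)):
        o,d=ray(c,*p); d/=np.linalg.norm(d); P=np.eye(3)-np.outer(d,d); A.append(P); b.append(P@o)
    A=np.vstack(A);b=np.hstack(b); x=np.linalg.lstsq(A,b,rcond=None)[0]
    return x, np.linalg.norm(A@x-b)
def load(tag,n): return dict(np.load(f"pics/{tag}_{n}.npz"))
E
python3 - <<'E'
from h import *
o=snap("a")
a=[cv2.resize(o[n]["color"][:,:,::-1],None,fx=1.5625,fy=1.5625,interpolation=cv2.INTER_CUBIC) for n in o]
for n,i in zip(o,a): cv2.imwrite(f"pics/a_{n}_big.png",i)
for n in o: print(n,o[n]["mtx"].round(1).tolist(),(-o[n]["R"].T@o[n]["t"]).round(3),o[n]["R"].round(2).tolist())
s=manip.get_obs(); print(s)
E
```

```text
pics
scene [[438.1, 0.0, 258.8], [0.0, 438.1, 195.7], [0.0, 0.0, 1.0]] [ 0.805 -0.435  0.711] [[0.78, 0.63, 0.01], [0.49, -0.59, -0.65], [-0.4, 0.51, -0.76]]
top [[357.3, 0.0, 255.9], [0.0, 357.3, 196.6], [0.0, 0.0, 1.0]] [ 0.388 -0.022  0.771] [[-0.01, -1.0, -0.0], [-1.0, 0.01, -0.09], [0.09, 0.0, -1.0]]
{'clock': 0.1, 'joint_pos': array([ 1.32042345,  0.33280087, -0.06472126,  1.46087143,  0.02163316,
        1.3498711 , -0.08843801]), 'joint_velocities': array([-0.00046952, -0.00221161, -0.00024494, -0.00275123, -0.00145163,
        0.00141479, -0.00059291]), 'tau': array([ 2.03418836e-03, -6.26746988e+01,  4.95536893e-02, -3.92431247e+01,
        1.63866120e-02,  6.97735770e-03, -2.56681221e-05]), 'position': array([ 0.14105437, -0.60853398,  0.23059369]), 'ee_rot': array([ 9.93515562e-01,  1.13694482e-01, -1.11610731e-04, -6.17003089e-04]), 'ft_force': array([-0.11052659,  0.20228343, -0.14705576]), 'torque': array([ 0.01039572, -0.02395842,  0.00176358]), 'grasp_force': 0.0, 'grip_width': 1.002034148751485}
```

View pics/a_scene_big.png

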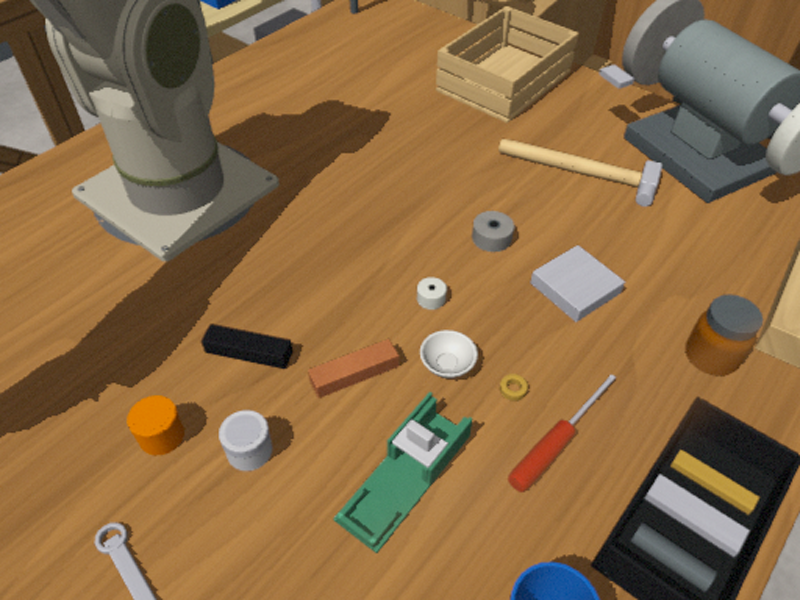

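View pics/a_top_big.png

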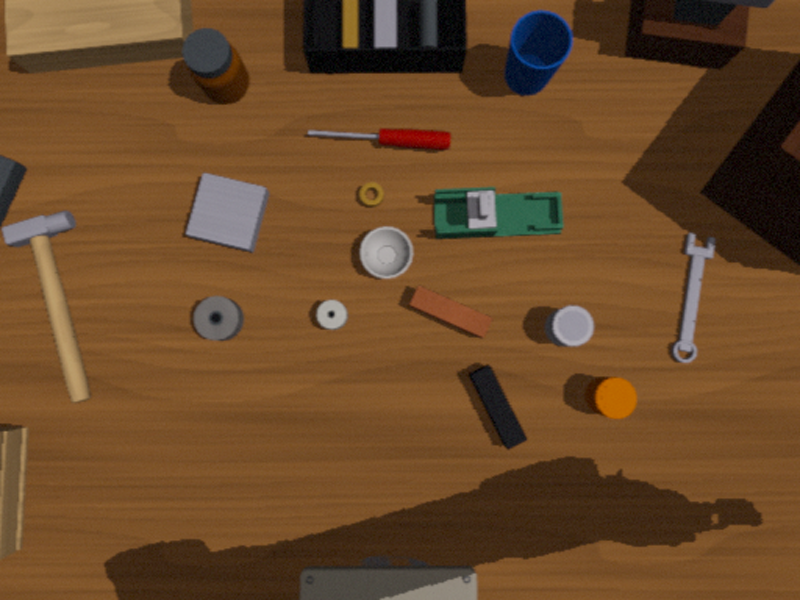

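The scene view (800x600 scale) shows the stone at (493,231), felt (432,293), tin (246,440), bar (355,368), block (578,283) and holder (405,480) with its gate near shut. The top view has them at (217,318), (331,314), (572,326), (450,312), (227,212) and (498,213). Next I'll enlarge them for exact reading.

```bash
cat >> h.py <<'E'
def tile(img,u0,v0,w,h,s=4):
    t=cv2.resize(img[v0:v0+h,u0:u0+w,::-1],None,fx=s,fy=s,interpolation=cv2.INTER_CUBIC)
    for u in range(-(-u0//10)*10,u0+w,10):
        x=int((u-u0+.5)*s); cv2.line(t,(x,0),(x,5),(0,255,255),1)
        if u%20==0: cv2.putText(t,str(u),(x-8,14),0,.33,(0,255,255),1)
    for v in range(-(-v0//10)*10,v0+h,10):
        y=int((v-v0+.5)*s); cv2.line(t,(0,y),(5,y),(0,255,255),1)
        if v%20==0: cv2.putText(t,str(v),(7,y+4),0,.33,(0,255,255),1)
    cv2.rectangle(t,(0,0),(w*s-1,h*s-1),(255,255,255),1)
    return t
def mont(img,cs,hold,f):
    M=np.zeros((600,780,3),np.uint8)
    for (cu,cv),(r,c) in zip(cs,[(0,0),(0,1),(0,2),(1,0),(2,0)]):
        M[r*200:r*200+200,c*260:c*260+260]=tile(img,cu-32,cv-25,65,50)
    M[200:600,260:780]=tile(img,hold[0]-65,hold[1]-50,130,100)
    cv2.imwrite(f,M)
E
python3 - <<'E'
from h import *
mont(load("a","scene")["color"],[(315,148),(276,188),(157,281),(227,235),(370,181)],(259,302),"pics/m_scene.png")
mont(load("a","top")["color"],[(139,203),(212,201),(366,208),(288,199),(145,135)],(319,136),"pics/m_top.png")
E
```

```text
(no output)
```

View pics/m_scene.png

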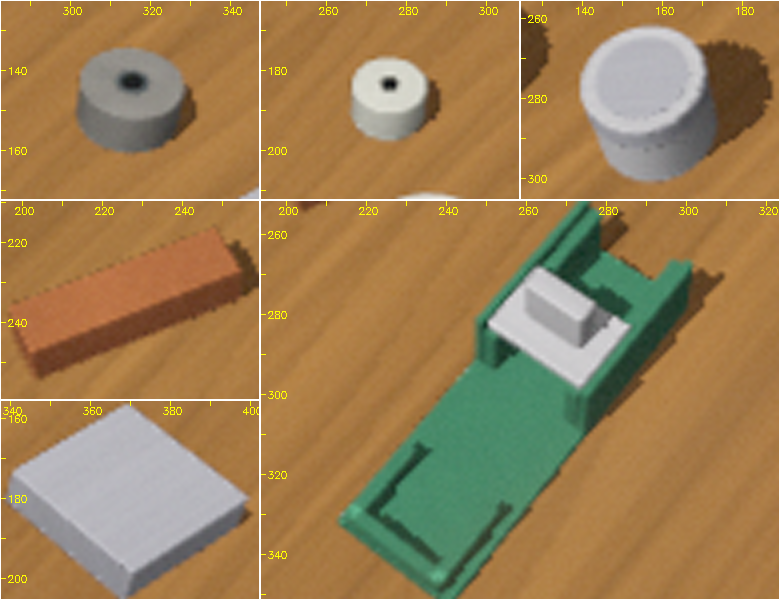

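View pics/m_top.png

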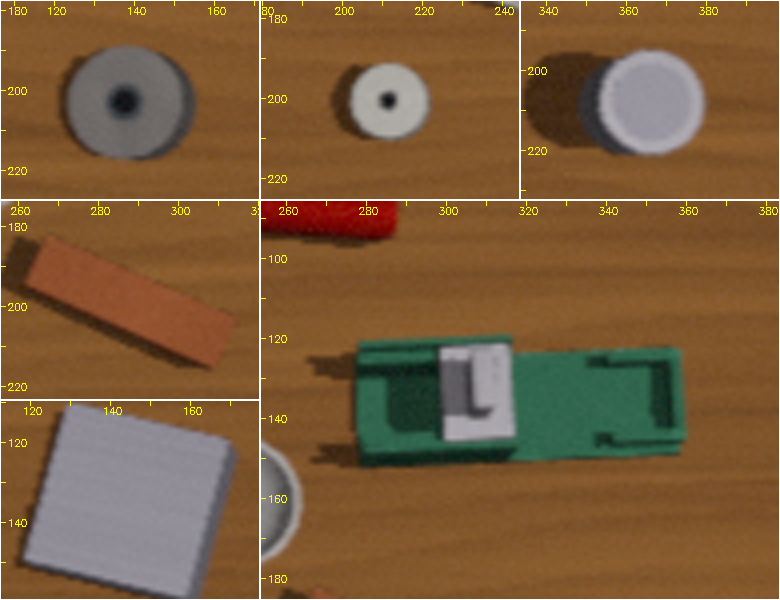

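Montages read: top-face centres in original pixels (scene / top) are stone (315.5,143.2)/(137.5,202.9), felt (275.8,183.5)/(211.6,200.6), tin (156.6,274.8)/(366.6,208), bar (226.2,231.8)/(287.9,199.2), block (369.2,177.2)/(144.5,134.7). I also read the holder's rail and base corners.

```bash
cat > fit.py <<'E'
from h import *
from scipy.optimize import least_squares
S=load("a","scene");T=load("a","top")
for n,a,b,hz in [("stone",(315.5,143.2),(137.5,202.9),.028),("felt",(275.75,183.5),(211.6,200.6),.024),("tin",(156.6,274.75),(366.6,208),.046),("bar",(226.25,231.75),(287.9,199.25),.026),("block",(369.25,177.25),(144.5,134.7),.025)]:
    x,e=tri(S,a,T,b); print(n,x.round(4),"err",round(e,4),"top@h",onz(T,*b,hz).round(4)[:2],"scene@h",onz(S,*a,hz).round(4)[:2])
def rd(c,u0,v0,pts,z,ox=0,oy=0): return np.array([onz(c,u0+(x-ox)/4-.5,v0+(y-oy)/4-.5,z)[:2] for x,y in pts])
yw=lambda v: round(float(np.arctan2(v[1],v[0])),3)
bt=rd(T,256,174,[(50,237),(235,320),(210,370),(23,285)],.026,0,200)
bs=rd(S,195,210,[(12,305),(217,230),(243,270),(35,352)],.026,0,200)
print("bar top",bt.round(4).tolist(),yw(bt[0]-bt[1]),yw(bt[3]-bt[2]),"scene",bs.round(4).tolist(),yw(bs[1]-bs[0]),yw(bs[2]-bs[3]))
kt=rd(T,113,110,[(72,403),(230,440),(188,598),(22,562)],.025,0,400); print("block",kt.round(4).tolist(),yw(kt[0]-kt[1]))
H=[("T",512,335,30,29,40),("T",357,342,30,110,40),("T",681,453,-30,-65,3),("T",360,467,-30,110,0),
("T",439,345,25,24+36,40),("T",514,441,-25,24,40),("T",514,345,25,24,40),("T",439,439,-25,60,40),
("S",478,317,-30,29,40),("S",588,430,30,29,3),("S",692,263,30,110,40),("S",340,518,-28,-65,10),
("S",577,388,25,24,40),("S",630,325,25,60,40),("S",488,322,-25,24,40)]
def P(p,q):
    c,s=np.cos(p[2]),np.sin(p[2]); x,y,z=np.array(q)/1000
    return [p[0]+c*x-s*y,p[1]+s*x+c*y,z]
def res(p):
    r=[]
    for n,u,v,x,y,z in H:
        gate=abs(x)==25
        q=(x,y+(p[3]*1000 if gate else 0),z)
        C,u0,v0=(T,254,86) if n=="T" else (S,194,252)
        r+=list(proj(C,P(p,q))-[u0+(u-260)/4-.5,v0+(v-200)/4-.5])
    return np.array(r)
f=least_squares(res,[.51,-.1,0,0],loss="soft_l1")
print("holder x,y,yaw,gate",f.x.round(4)); print(f.fun.reshape(-1,2).round(1).tolist())
p=f.x
M=np.zeros((440,800,3),np.uint8)
def box(a,b,c,d,e,g): 
    q=[(x,y,z) for x in(a,b) for y in(c,d) for z in(e,g)]
    return [(q[i],q[j]) for i in range(8) for j in range(i+1,8) if sum(abs(np.sign(np.array(q[i])-q[j])))==1]
g=p[3]*1000
L=box(-30,30,-65,110,0,6)+box(-25,25,-65,-59,6,18)+box(-30,30,29,110,6,40)
G=box(-25,25,24+g,60+g,35,40)+box(-15,15,36+g,48+g,40,66)
for k,(C,u0,v0) in enumerate([(S,205,245),(T,264,86)]):
    t=tile(C["color"],u0,v0,100,110)
    for l,col in((L,(0,0,255)),(G,(255,0,0))):
        for a,b in l:
            uv=[((proj(C,P(p,q))-[u0,v0]+.5)*4*16).astype(int) for q in(a,b)]
            cv2.line(t,tuple(map(int,uv[0])),tuple(map(int,uv[1])),col,1,cv2.LINE_AA,4)
    M[:,k*400:k*400+400]=t
cv2.imwrite("pics/hold_ov.png",M)
E
python3 fit.py
```

```text
stone [0.4452 0.2288 0.0295] err 0.0005 top@h [0.445 0.229] scene@h [0.4446 0.2305]
felt [0.4492 0.0747 0.0261] err 0.0005 top@h [0.4491 0.0747] scene@h [0.4483 0.0765]
tin [ 0.4309 -0.2412  0.0481] err 0.0023 top@h [ 0.4299 -0.243 ] scene@h [ 0.431  -0.2395]
bar [ 0.4513 -0.0848  0.025 ] err 0.0012 top@h [ 0.4506 -0.0854] scene@h [ 0.4524 -0.0848]
block [0.5918 0.2192 0.0238] err 0.0006 top@h [0.5912 0.2185] scene@h [0.5924 0.2185]
bar top [[0.4857, -0.0441], [0.4413, -0.1403], [0.4153, -0.1267], [0.4604, -0.0297]] 1.138 1.135 scene [[0.4165, -0.1266], [0.4627, -0.0298], [0.4881, -0.0405], [0.4434, -0.139]] 1.125 1.145
block [[0.6451, 0.2498], [0.624, 0.1645], [0.5383, 0.1855], [0.5584, 0.2742]] 1.328
holder x,y,yaw,gate [ 0.5886 -0.1756  0.0363  0.0067]
[[-0.5, -0.2], [-0.4, -0.2], [-0.9, 0.5], [-0.8, 0.7], [-0.1, 0.4], [-0.3, -0.9], [-1.7, -0.3], [1.2, 0.4], [-0.9, 0.7], [-1.0, 1.7], [0.4, 0.2], [-0.1, -0.1], [0.8, -0.2], [-0.3, 0.4], [-0.5, 0.3]]
```

View pics/hold_ov.png

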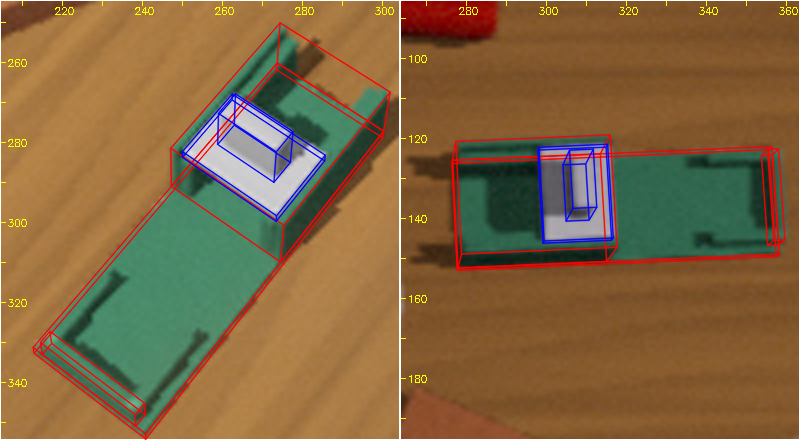

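Overlay: red and blue wireframes match the holder and gate within about 1 px in both views, e.g. the plate's near corner at (275,299) in scene. This puts the holder at (0.589,-0.176), yaw 0.036, with the gate about 7 mm open. First I square the tool up and go above the stone.

Request:
jog_arm --dr '[[0,0,0.816],[0,0,0.816],[0,0,0.816],[0,0,0.816],[0,0,0]]' --translation '[[0,0,0],[0,0,0],[0,0,0],[0,0,0],[0,0,0]]' --jaw '[1,1,1,1,1]' --squeeze 30

```text
clock: 0.6
position: [0.1412, -0.6087, 0.2309]
ee_rot: [1.0, -0.0, -0.0, -0.0]
ft_force: [0.2, 0.1, 0.1]
grip_width: 0.998
grasp_force: 0.0
```

Request:
jog_arm --dr '[[0,0,0],[0,0,0],[0,0,0],[0,0,0],[0,0,0],[0,0,0],[0,0,0],[0,0,0],[0,0,0],[0,0,0]]' --translation '[[0.7,-1,0],[0.7,-1,0],[0.7,-1,0],[0.7,-1,0],[0.7,-1,0],[0.7,-1,0],[0.7,-1,0],[0.7,-1,0],[0.7,-1,0],[0.7,-1,0]]' --jaw '[1,1,1,1,1,1,1,1,1,1]'

```text
clock: 1.6
position: [0.3167, -0.3577, 0.2313]
ee_rot: [1.0, 0.001, -0.0, 0.0]
ft_force: [-0.4, -0.8, 0.2]
grip_width: 1.0
grasp_force: 0.0
```

Request:
jog_arm --dr '[[0,0,0],[0,0,0],[0,0,0],[0,0,0],[0,0,0],[0,0,0],[0,0,0],[0,0,0],[0,0,0],[0,0,0]]' --translation '[[0.7,-1,0],[0.7,-1,0],[0.7,-1,0],[0.7,-1,0],[0.7,-1,0],[0.7,-1,0],[0.7,-1,0],[0.7,-1,0],[0.7,-1,0],[0.7,-1,0]]' --jaw '[1,1,1,1,1,1,1,1,1,1]'

```text
clock: 2.6
position: [0.4917, -0.1079, 0.2313]
ee_rot: [1.0, 0.001, -0.0, 0.0]
ft_force: [0.2, -0.4, -0.1]
grip_width: 1.001
grasp_force: 0.0
```

Request:
jog_arm --dr '[[0,0,0],[0,0,0],[0,0,0],[0,0,0],[0,0,0],[0,0,0],[0,0,0],[0,0,0],[0,0,0],[0,0,0]]' --translation '[[-0.1,-1,0],[-0.1,-1,0],[-0.1,-1,0],[-0.1,-1,0],[-0.1,-1,0],[-0.1,-1,0],[-0.1,-1,0],[-0.1,-1,0],[-0.1,-1,0],[0,0,0]]' --jaw '[1,1,1,1,1,1,1,1,1,1]'

```text
clock: 3.6
position: [0.4679, 0.1197, 0.2314]
ee_rot: [1.0, 0.003, 0.0, -0.0]
ft_force: [-0.9, -0.0, -0.1]
grip_width: 0.998
grasp_force: 0.0
```

Request:
jog_arm --dr '[[0,0,0.09],[0,0,0],[0,0,0],[0,0,0],[0,0,0],[0,0,0],[0,0,0],[0,0,0],[0,0,0],[0,0,0]]' --translation '[[-0.18,-0.88,0.8],[-0.18,-0.88,0.8],[-0.18,-0.88,0.8],[-0.18,-0.88,0.8],[-0.18,-0.88,0.8],[0,0,1],[0,0,1],[0,0,1],[0,0,0.6],[0,0,0]]' --jaw '[1,1,1,1,1,1,1,1,1,1]'

```text
clock: 4.6
position: [0.4458, 0.2252, 0.0396]
ee_rot: [1.0, -0.003, -0.002, 0.001]
ft_force: [-0.4, -0.4, 0.1]
grip_width: 1.004
grasp_force: 0.0
```

```bash
python3 - <<'E'
from h import *
o=snap("b")
M=np.hstack([tile(o["scene"]["color"],265,100,100,90),tile(o["top"]["color"],90,150,100,90)])
cv2.imwrite("pics/b.png",M); print(manip.get_obs()["position"])
E
```

```text
[0.44711646 0.22625562 0.04186757]
```

View pics/b.png

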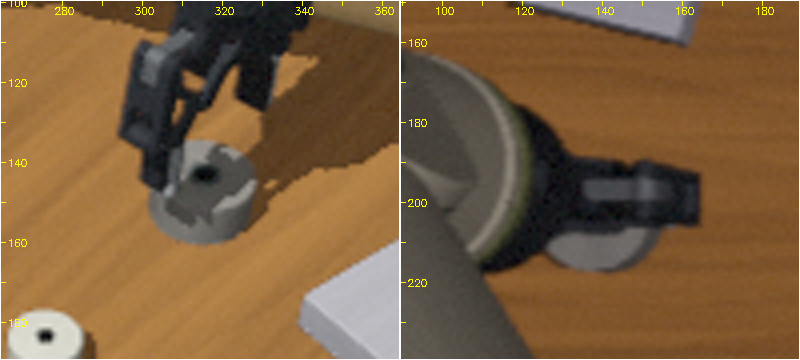

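Crop: the open fingers straddle the stone, whose bushing is at (315,143) in scene, and it is still in place. Small corrections, then descend.

Request:
jog_arm --dr '[[0,0,0],[0,0,0]]' --translation '[[0,0,0],[0,0,0]]' --jaw '[1,1]'

```text
clock: 4.9
position: [0.4475, 0.2264, 0.0423]
ee_rot: [1.0, -0.003, 0.001, -0.0]
ft_force: [0.1, -0.3, 0.3]
grip_width: 1.002
grasp_force: 0.0
```

Request:
jog_arm --dr '[[0,0,-0.09],[0,0,0],[0,0,0],[0,0,0],[0,0,0],[0,0,0],[0,0,0],[0,0,0],[0,0,0],[0,0,0]]' --translation '[[-0.1,-0.11,0.5],[0,0,0.5],[0,0,0.35],[0,0,0.2],[0,0,0],[0,0,0],[0,0,0],[0,0,0],[0,0,0],[0,0,0]]' --jaw '[1,1,1,1,0.5,0.5,0.5,0.5,0.5,0.5]' --squeeze 40

```text
clock: 5.9
position: [0.4446, 0.2291, 0.0029]
ee_rot: [1.0, -0.0, 0.0, -0.0]
ft_force: [-1.0, -0.2, 3.6]
grip_width: 0.686
grasp_force: 43.2
```

Request:
jog_arm --dr '[[0,0,0],[0,0,0],[0,0,0],[0,0,0]]' --translation '[[0,0,0],[0,0,0],[0,0,0],[0,0,0]]' --jaw '[0.3,0.3,0.3,0.3]'

```text
clock: 6.3
position: [0.4446, 0.2291, 0.0029]
ee_rot: [1.0, -0.0, 0.0, -0.0]
ft_force: [-1.1, -1.4, 6.0]
grip_width: 0.686
grasp_force: 43.5
```

Request:
jog_arm --dr '[[0,0,0],[0,0,0],[0,0,0],[0,0,0],[0,0,0],[0,0,0]]' --translation '[[0,0,-0.4],[0,0,-0.7],[0,0,-0.7],[0,0,-0.7],[0,0,-0.6],[0,0,-0.1]]' --jaw '[0.3,0.3,0.3,0.3,0.3,0.3]'

```text
clock: 6.9
position: [0.4451, 0.2293, 0.0843]
ee_rot: [1.0, -0.0, 0.001, -0.0]
ft_force: [0.6, -0.3, -0.8]
grip_width: 0.685
grasp_force: 43.4
```

Request:
jog_arm --dr '[[0,0,0],[0,0,0],[0,0,0],[0,0,0],[0,0,0],[0,0,0],[0,0,0],[0,0,0],[0,0,0],[0,0,0]]' --translation '[[0.6,0.05,0],[0.7,0.05,0],[0.7,0.05,0],[0.7,0.05,0],[0.7,0.05,0],[0.7,0.05,0],[0.7,0.05,0],[0.7,0.05,0],[0.3,0,0],[0,0,0]]' --jaw '[0.3,0.3,0.3,0.3,0.3,0.3,0.3,0.3,0.3,0.3]'

```text
clock: 7.9
position: [0.5895, 0.2187, 0.0818]
ee_rot: [1.0, -0.0, -0.0, 0.0]
ft_force: [-1.1, 0.2, -1.3]
grip_width: 0.684
grasp_force: 43.4
```

Request:
jog_arm --dr '[[0,0,0],[0,0,0],[0,0,0],[0,0,0],[0,0,0],[0,0,0],[0,0,0]]' --translation '[[0.08,0,0.5],[0,0,0.6],[0,0,0.5],[0,0,0.3],[0,0,0.2],[0,0,0],[0,0,0]]' --jaw '[0.3,0.3,0.3,0.3,0.3,0.3,0.3]'

```text
clock: 8.6
position: [0.5915, 0.2191, 0.0304]
ee_rot: [1.0, -0.0, 0.0, -0.0]
ft_force: [0.2, -0.2, -1.3]
grip_width: 0.689
grasp_force: 43.4
```

Request:
jog_arm --dr '[[0,0,0],[0,0,0],[0,0,0],[0,0,0]]' --translation '[[0,0.01,0.05],[0,0,0],[0,0,0],[0,0,0]]' --jaw '[0.3,0.3,0.72,0.8]'

```text
clock: 9.0
position: [0.5915, 0.2188, 0.0292]
ee_rot: [1.0, -0.0, 0.0, -0.0]
ft_force: [0.2, -0.5, 0.5]
grip_width: 0.8
grasp_force: 0.0
```

Request:
jog_arm --dr '[[0,0,0],[0,0,0],[0,0,0],[0,0,0],[0,0,0],[0,0,0],[0,0,0],[0,0,0]]' --translation '[[0,0,0],[0,0,0],[0,0,-0.3],[0,0,-0.7],[0,0,-0.7],[0,0,-0.7],[0,0,-0.6],[0,0,0]]' --jaw '[1,1,1,1,1,1,1,1]'

```text
clock: 9.8
position: [0.5926, 0.2194, 0.107]
ee_rot: [1.0, -0.0, 0.002, -0.001]
ft_force: [0.7, -0.5, -0.4]
grip_width: 1.003
grasp_force: 0.0
```

Request:
jog_arm --dr '[[0,0,0],[0,0,0],[0,0,0],[0,0,0],[0,0,0],[0,0,0],[0,0,0],[0,0,0],[0,0,0],[0,0,0]]' --translation '[[-0.5,0.5,0],[-0.7,0.7,0],[-0.7,0.7,0],[-0.7,0.7,0],[-0.7,0.7,0],[-0.7,0.7,0],[-0.7,0.7,0],[-0.7,0.7,0],[-0.3,0.3,0],[0,0,0]]' --jaw '[1,1,1,1,1,1,1,1,1,1]'

```text
clock: 10.8
position: [0.4483, 0.0751, 0.1037]
ee_rot: [1.0, -0.001, -0.0, 0.001]
ft_force: [0.4, 0.3, -0.3]
grip_width: 1.001
grasp_force: 0.0
```

```bash
python3 - <<'E'
from h import *
o=snap("c")
M=np.hstack([tile(o["scene"]["color"],325,130,100,90),tile(o["top"]["color"],105,90,100,90)])
cv2.imwrite("pics/c.png",M); print(manip.get_obs()["position"])
E
```

```text
[0.44944284 0.07674229 0.10402098]
```

View pics/c.png

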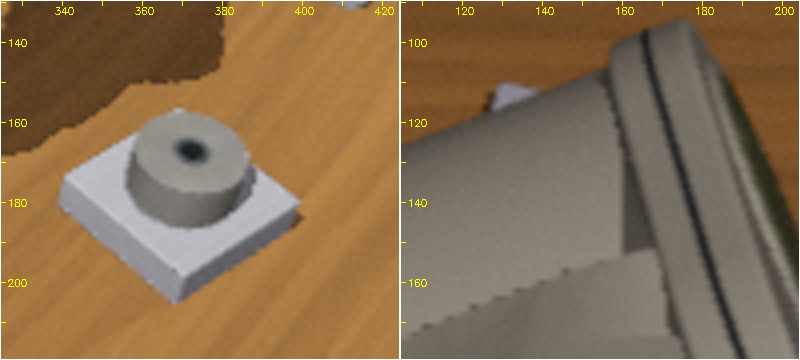

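The stone sits flat on the block, bushing at (372.2,167) in scene, with a visible margin all round. Picking up the felt.

Request:
jog_arm --dr '[[0,0,0],[0,0,0],[0,0,0],[0,0,0],[0,0,0],[0,0,0],[0,0,0],[0,0,0],[0,0,0]]' --translation '[[0,0.06,0.4],[0,0,0.7],[0,0,0.7],[0,0,0.7],[0,0,0.7],[0,0,0.4],[0,0,0.3],[0,0,0],[0,0,0]]' --jaw '[1,1,1,1,1,1,1,1,1]'

```text
clock: 11.8
position: [0.4491, 0.075, 0.0066]
ee_rot: [1.0, 0.0, 0.0, -0.0]
ft_force: [0.3, 0.1, 0.5]
grip_width: 0.999
grasp_force: 0.0
```

```bash
python3 - <<'E'
from h import *
S=load("c","scene"); print(onz(S,372.25,167,.053))
E
```

```text
[0.59118517 0.22185624 0.053     ]
```

Request:
jog_arm --dr '[[0,0,0],[0,0,0],[0,0,0],[0,0,0],[0,0,0],[0,0,0],[0,0,0],[0,0,0],[0,0,0],[0,0,0]]' --translation '[[0,0,0],[0,0,0],[0,0,0],[0,0,0],[0,0,0],[0,0,0],[0,0,0],[0,0,0],[0,0,0],[0,0,0]]' --jaw '[0.6,0.5,0.4,0.4,0.3,0.3,0.3,0.3,0.3,0.3]' --squeeze 25

```text
clock: 12.8
position: [0.4491, 0.0746, 0.0068]
ee_rot: [1.0, -0.0, 0.0, 0.0]
ft_force: [-2.0, -1.2, 4.9]
grip_width: 0.456
grasp_force: 24.6
```

Request:
jog_arm --dr '[[0,0,0],[0,0,0],[0,0,0],[0,0,0],[0,0,0],[0,0,0],[0,0,0],[0,0,0]]' --translation '[[0,0,0],[0,0,-0.4],[0,0,-0.7],[0,0,-0.7],[0,0,-0.7],[0,0,-0.7],[0,0,-0.5],[0,0,-0.3]]' --jaw '[0.3,0.3,0.3,0.3,0.3,0.3,0.3,0.3]'

```text
clock: 13.6
position: [0.4492, 0.0748, 0.1076]
ee_rot: [1.0, -0.0, 0.001, 0.0]
ft_force: [-0.3, 0.3, 0.5]
grip_width: 0.454
grasp_force: 25.4
```

Request:
jog_arm --dr '[[0,0,0],[0,0,0],[0,0,0],[0,0,0],[0,0,0],[0,0,0],[0,0,0],[0,0,0],[0,0,0],[0,0,0]]' --translation '[[0.5,-0.5,0],[0.7,-0.7,0],[0.7,-0.7,0],[0.7,-0.7,0],[0.7,-0.7,0],[0.7,-0.7,0],[0.7,-0.7,0],[0.7,-0.7,0],[0.3,-0.3,0],[0,0,0]]' --jaw '[0.3,0.3,0.3,0.3,0.3,0.3,0.3,0.3,0.3,0.3]'

```text
clock: 14.6
position: [0.5912, 0.2182, 0.1058]
ee_rot: [1.0, 0.001, -0.001, -0.0]
ft_force: [-0.3, 0.4, 0.2]
grip_width: 0.459
grasp_force: 25.4
```

Request:
jog_arm --dr '[[0,0,0],[0,0,0]]' --translation '[[0,0,0],[0,0,0]]' --jaw '[0.3,0.3]'

```text
clock: 14.8
position: [0.5909, 0.2161, 0.1063]
ee_rot: [1.0, -0.0, -0.0, 0.0]
ft_force: [-0.4, -0.8, -0.3]
grip_width: 0.457
grasp_force: 25.4
```

```bash
python3 - <<'E'
from h import *
o=snap("d")
M=np.hstack([tile(o["scene"]["color"],325,90,100,120),tile(o["top"]["color"],105,90,100,120)])
cv2.imwrite("pics/d.png",M); print(manip.get_obs()["position"])
E
```

```text
[0.59108465 0.21623219 0.10645852]
```

View pics/d.png

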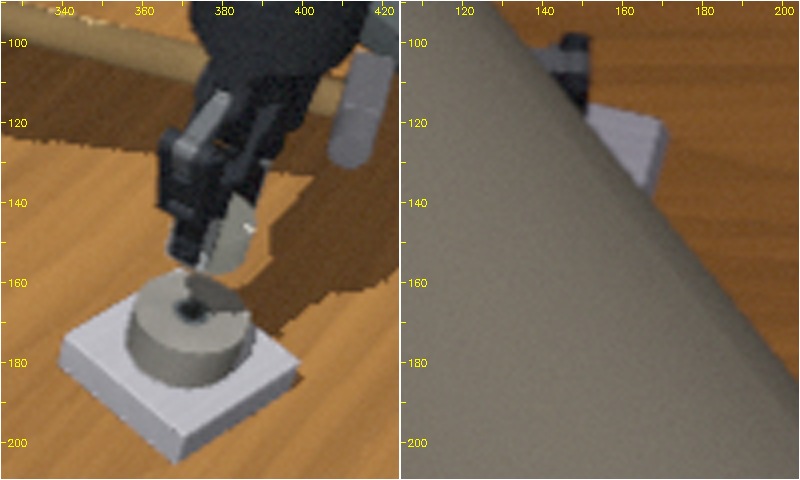

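The felt is held level above the stone, with its lower edge near (380,155) in scene. Lowering.

Request:
jog_arm --dr '[[0,0,0],[0,0,0],[0,0,0],[0,0,0],[0,0,0],[0,0,0],[0,0,0],[0,0,0]]' --translation '[[0.02,-0.11,0.3],[0,0,0.5],[0,0,0.5],[0,0,0.3],[0,0,0.15],[0,0,0.06],[0,0,0],[0,0,0]]' --jaw '[0.3,0.3,0.3,0.3,0.3,0.3,0.3,0.3]'

```text
clock: 15.7
position: [0.5921, 0.2201, 0.0614]
ee_rot: [1.0, -0.0, 0.0, -0.0]
ft_force: [-0.7, -0.7, -0.8]
grip_width: 0.453
grasp_force: 25.4
```

Request:
jog_arm --dr '[[0,0,0],[0,0,0],[0,0,0]]' --translation '[[-0.02,0.05,0],[0,0,0.05],[0,0,0]]' --jaw '[0.3,0.3,0.3]'

```text
clock: 16.0
position: [0.5915, 0.2185, 0.0599]
ee_rot: [1.0, -0.0, 0.0, 0.0]
ft_force: [0.0, 0.2, 1.0]
grip_width: 0.454
grasp_force: 25.6
```

Request:
jog_arm --dr '[[0,0,0],[0,0,0],[0,0,0],[0,0,0],[0,0,0],[0,0,0],[0,0,0],[0,0,0],[0,0,0],[0,0,0]]' --translation '[[0,0,0],[0,0,0],[0,0,0],[0,0,0],[0,0,0],[0,0,0],[0,0,-0.3],[0,0,-0.7],[0,0,-0.7],[0,0,-0.7]]' --jaw '[0.48,0.52,0.56,0.6,0.7,0.8,0.8,0.8,0.8,0.8]'

```text
clock: 17.0
position: [0.5917, 0.219, 0.1223]
ee_rot: [1.0, -0.0, 0.001, -0.0]
ft_force: [-0.3, 0.1, 0.0]
grip_width: 0.795
grasp_force: 0.0
```

Request:
jog_arm --dr '[[0,0,0],[0,0,0],[0,0,0],[0,0,0],[0,0,0],[0,0,0],[0,0,0],[0,0,0],[0,0,0],[0,0,0]]' --translation '[[0,0.5,-0.3],[0,0.8,0],[0,0.8,0],[0,0.8,0],[0,0.8,0],[0,0.8,0],[0,0.8,0],[0,0.8,0],[0,0.8,0],[0,0.8,0]]' --jaw '[0.8,0.8,0.8,0.8,0.8,0.8,0.8,0.8,0.8,0.8]'

```text
clock: 18.0
position: [0.5911, 0.0242, 0.1277]
ee_rot: [1.0, -0.0, 0.0, 0.0]
ft_force: [-0.4, -0.5, 0.6]
grip_width: 0.801
grasp_force: 0.0
```

Request:
jog_arm --dr '[[0,0,0],[0,0,0],[0,0,0],[0,0,0],[0,0,0],[0,0,0],[0,0,0],[0,0,-0.26],[0,0,-0.26],[0,0,0]]' --translation '[[0,0.8,0],[0,0.8,0],[0,0.8,0],[0,0.8,0],[0,0.8,0],[0,0.8,0],[0,0.8,0],[0,0.5,0],[0,0,0],[0,0,0]]' --jaw '[0.8,0.8,0.8,0.8,0.8,0.8,0.8,0.6,0.6,0.6]'

```text
clock: 19.0
position: [0.591, -0.1264, 0.1276]
ee_rot: [1.0, 0.018, 0.0, -0.0]
ft_force: [-0.1, 0.4, 0.4]
grip_width: 0.602
grasp_force: 0.0
```

```bash
python3 - <<'E'
from h import *
o=snap("e")
M=np.zeros((480,800,3),np.uint8)
M[:,:400]=tile(o["scene"]["color"],205,225,100,120)
M[:240,400:]=tile(o["top"]["color"],100,90,100,60)
M[240:,400:]=tile(o["scene"]["color"],325,130,100,60)
cv2.imwrite("pics/e.png",M); print(manip.get_obs()["position"])
E
```

```text
[ 0.59123145 -0.12527424  0.12755443]
```

View pics/e.png

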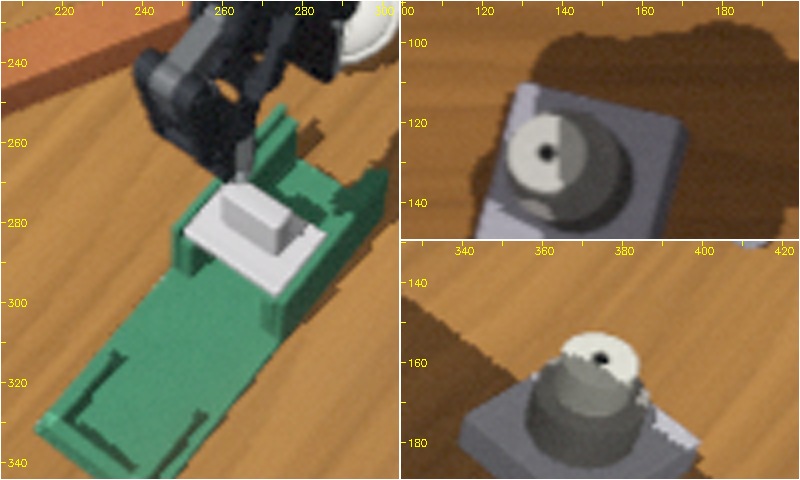

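Felt and stone are stacked on the block: the felt hole is at scene (374.5,159) and top (136.2,127.5). The gripper is above the gate with the tab centred near (267,278) in scene.

```bash
python3 - <<'E'
from h import *
S=load("e","scene");T=load("e","top")
x,e=tri(S,(374.5,159),T,(136.25,127.5)); print("felt",x.round(4),round(e,4),onz(T,136.25,127.5,.077).round(4),onz(S,374.5,159,.077).round(4))
th=np.linspace(0,2*np.pi,200)
for z in(.025,.053):
  P=np.array([proj(T,[.5915+.03*np.cos(t),.2188+.03*np.sin(t),z]) for t in th]); print(z,P.min(0),P.max(0))
# stone/felt/block edges by overlay
im=T["color"].copy()
M=tile(im,100,90,100,75); M2=tile(S["color"],325,130,100,75)
for C,t,u0,v0 in((T,M,100,90),(S,M2,325,130)):
  for r,z,col in((.03,.025,(0,0,255)),(.03,.053,(0,0,255)),(.02,.053,(255,0,0)),(.02,.077,(255,0,0))):
    p=np.array([(proj(C,[.5915+r*np.cos(a),.2188+r*np.sin(a),z])-[u0,v0]+.5)*64 for a in th]).astype(np.int32)
    cv2.polylines(t,[p],True,col,1,cv2.LINE_AA,4)
  a=-.243;R=np.array([[np.cos(a),-np.sin(a)],[np.sin(a),np.cos(a)]])
  p=np.array([(proj(C,[*(R@np.array(q)*.045+[.5915,.2188]),.025])-[u0,v0]+.5)*64 for q in((1,1),(1,-1),(-1,-1),(-1,1))]).astype(np.int32)
  cv2.polylines(t,[p],True,(0,255,0),1,cv2.LINE_AA,4)
cv2.imwrite("pics/e2.png",np.hstack([M,M2]))
E
```

```text
felt [0.5916 0.2182 0.0794] 0.0008 [0.5918 0.2185 0.077 ] [0.5911 0.2212 0.077 ]
0.025 [130.33042672 120.833415  ] [158.40014075 148.37032758]
0.053 [125.50005568 116.72962414] [154.63408246 145.28418648]
```

View pics/e2.png

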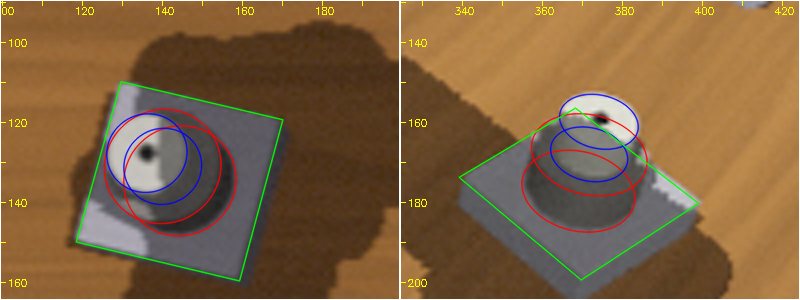

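The overlay agrees: stone, felt and block outlines coincide with the prediction in both views (felt hole at (136,127) top). Now pinch the gate tab.

Request:
jog_arm --dr '[[0,0,0],[0,0,0],[0,0,0],[0,0,0],[0,0,0],[0,0,0],[0,0,0],[0,0,0]]' --translation '[[-0.18,0.06,0.3],[0,0,0.6],[0,0,0.6],[0,0,0.6],[0,0,0.6],[0,0,0.3],[0,0,0.2],[0,0,0]]' --jaw '[0.6,0.6,0.6,0.6,0.6,0.6,0.6,0.6]' --squeeze 20

```text
clock: 19.9
position: [0.5866, -0.1278, 0.0467]
ee_rot: [1.0, 0.018, -0.0, -0.0]
ft_force: [0.5, -0.1, -0.1]
grip_width: 0.598
grasp_force: 0.0
```

Request:
jog_arm --dr '[[0,0,0],[0,0,0],[0,0,0],[0,0,0],[0,0,0],[0,0,0],[0,0,0],[0,0,0],[0,0,0],[0,0,0]]' --translation '[[0,0,0],[0,0,0],[0,0,0],[0,0,0],[0,0,0],[0,0,0],[0,0,0],[0,0,0],[0,0,0],[0,0,0]]' --jaw '[0.5,0.4,0.35,0.3,0.25,0.2,0.15,0.1,0.05,0.05]'

```text
clock: 20.9
position: [0.5868, -0.1279, 0.0474]
ee_rot: [1.0, 0.018, 0.0, 0.0]
ft_force: [-1.1, 0.7, 1.0]
grip_width: 0.136
grasp_force: 21.2
```

Request:
jog_arm --dr '[[0,0,0],[0,0,0],[0,0,0],[0,0,0],[0,0,0],[0,0,0],[0,0,0],[0,0,0],[0,0,0]]' --translation '[[0,-0.1,0],[0,-0.2,0],[0,-0.2,0],[0,-0.2,0],[0,-0.2,0],[0,-0.2,0],[0,-0.2,0],[0,-0.1,0],[0,0,0]]' --jaw '[0.05,0.05,0.05,0.05,0.05,0.05,0.05,0.05,0.05]'

```text
clock: 21.8
position: [0.5856, -0.0931, 0.0474]
ee_rot: [1.0, 0.018, 0.0, 0.0]
ft_force: [-0.9, -2.2, 3.0]
grip_width: 0.138
grasp_force: 21.5
```

Request:
jog_arm --dr '[[0,0,0],[0,0,0]]' --translation '[[0,-0.04,0],[0,0,0]]' --jaw '[0.05,0.05]'

```text
clock: 22.0
position: [0.5856, -0.0931, 0.0474]
ee_rot: [1.0, 0.018, 0.0, 0.001]
ft_force: [-1.4, -5.2, 3.4]
grip_width: 0.134
grasp_force: 21.5
```

Request:
jog_arm --dr '[[0,0,0],[0,0,0]]' --translation '[[0,-0.04,0],[0,0,0]]' --jaw '[0.05,0.05]'

```text
clock: 22.2
position: [0.5856, -0.093, 0.0474]
ee_rot: [1.0, 0.017, 0.0, 0.001]
ft_force: [-0.4, -7.7, 3.2]
grip_width: 0.138
grasp_force: 21.5
```

Request:
jog_arm --dr '[[0,0,0],[0,0,0],[0,0,0],[0,0,0],[0,0,0],[0,0,0],[0,0,0],[0,0,0],[0,0,0],[0,0,0]]' --translation '[[0,0.06,0],[0,0,0],[0,0,0],[0,0,0],[0,0,-0.3],[0,0,-0.7],[0,0,-0.7],[0,0,-0.7],[0,0,-0.6],[0,0,-0.3]]' --jaw '[0.05,0.2,0.3,0.35,0.35,0.35,0.5,0.7,0.8,0.8]'

```text
clock: 23.2
position: [0.5865, -0.0925, 0.1325]
ee_rot: [1.0, 0.018, 0.001, 0.0]
ft_force: [0.3, 0.4, -0.3]
grip_width: 0.803
grasp_force: 0.0
```

Request:
jog_arm --dr '[[0,0,0],[0,0,0],[0,0,0],[0,0,0],[0,0,0],[0,0,0],[0,0,0],[0,0,0],[0,0,0]]' --translation '[[-0.5,-0.06,0],[-0.7,-0.06,0],[-0.7,-0.06,0],[-0.7,-0.06,0],[-0.7,-0.06,0],[-0.7,-0.06,0],[-0.7,-0.06,0],[-0.6,-0.06,0],[0,0,0]]' --jaw '[0.8,0.8,0.8,0.8,0.8,0.8,0.8,0.8,0.8]'

```text
clock: 24.1
position: [0.4514, -0.0855, 0.13]
ee_rot: [1.0, 0.018, -0.0, 0.001]
ft_force: [0.1, -0.7, 0.2]
grip_width: 0.801
grasp_force: 0.0
```

Request:
jog_arm --dr '[[0,0,-1],[0,0,-1],[0,0,-1],[0,0,-1],[0,0,-1],[0,0,-1],[0,0,-1],[0,0,-1],[0,0,-1],[0,0,-1]]' --translation '[[0,0,0],[0,0,0],[0,0,0],[0,0,0],[0,0,0],[0,0,0],[0,0,0],[0,0,0],[0,0,0],[0,0,0]]' --jaw '[0.8,0.8,0.8,0.8,0.8,0.8,0.8,0.8,0.8,0.8]'

```text
clock: 25.1
position: [0.4535, -0.0852, 0.1301]
ee_rot: [0.933, 0.36, 0.0, 0.0]
ft_force: [-0.1, -0.8, -0.1]
grip_width: 0.798
grasp_force: 0.0
```

Request:
jog_arm --dr '[[0,0,-1],[0,0,-1],[0,0,-1],[0,0,-1],[0,0,-1],[0,0,-0.75],[0,0,0],[0,0,0]]' --translation '[[0,0,0],[0,0,0],[0,0,0],[0,0,0],[0,0,0],[0,0,0],[0,0,0],[0,0,0]]' --jaw '[0.8,0.8,0.8,0.8,0.8,0.8,0.8,0.8]'

```text
clock: 25.9
position: [0.4532, -0.0852, 0.13]
ee_rot: [0.843, 0.537, 0.0, 0.0]
ft_force: [-0.4, 0.2, 1.4]
grip_width: 0.8
grasp_force: 0.0
```

```bash
cat >> h.py <<'E'
def st():
    from scipy.spatial.transform import Rotation as Ro
    s=manip.get_obs(); m=Ro.from_quat(s["ee_rot"]).as_matrix()
    print(s["position"].round(4),"yaw",np.arctan2(m[1,0],m[0,0]).round(4)); return s["position"],m
def go(x,y,z=None,yaw=None):
    p,m=st(); d=np.array([x,y,p[2] if z is None else z])-p
    print("units",(m.T@d/.025).round(3), "turn z", None if yaw is None else ((np.arctan2(m[1,0],m[0,0])-yaw)/np.radians(4)).round(3))
E
python3 - <<'E'
from h import *
go(.451,-.085,.005,1.137)
o=snap("f")
M=np.zeros((480,800,3),np.uint8)
M[:,:400]=tile(o["scene"]["color"],205,225,100,120)
M[:,400:]=tile(o["top"]["color"],250,100,100,120)
cv2.imwrite("pics/f.png",M)
E
```

```text
[ 0.4532 -0.0852  0.13  ] yaw 1.1342
units [-0.03  -0.084  4.999] turn z -0.04
```

View pics/f.png

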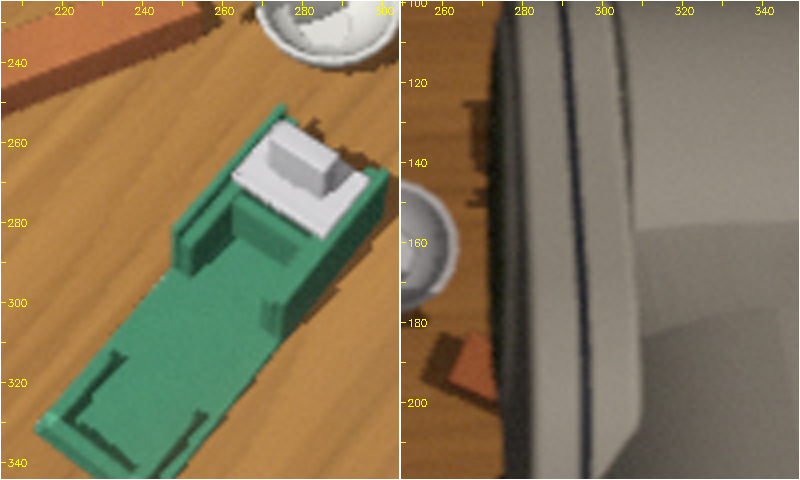

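The gate is fully open (plate at about (282,267) in scene), the cross wall shows and the slot is clear. Picking up the bar.

Request:
jog_arm --dr '[[0,0,-0.04],[0,0,0],[0,0,0],[0,0,0],[0,0,0],[0,0,0],[0,0,0],[0,0,0],[0,0,0],[0,0,0]]' --translation '[[-0.03,-0.08,0.4],[0,0,0.7],[0,0,0.7],[0,0,0.7],[0,0,0.7],[0,0,0.7],[0,0,0.6],[0,0,0.35],[0,0,0.15],[0,0,0]]' --jaw '[0.8,0.8,0.8,0.8,0.8,0.8,0.8,0.8,0.8,0.8]' --squeeze 40

```text
clock: 27.0
position: [0.4505, -0.085, 0.0046]
ee_rot: [0.842, 0.539, -0.0, -0.0]
ft_force: [-0.0, -0.3, 0.5]
grip_width: 0.802
grasp_force: 0.0
```

Request:
jog_arm --dr '[[0,0,0],[0,0,0],[0,0,0],[0,0,0],[0,0,0],[0,0,0],[0,0,0],[0,0,0],[0,0,0],[0,0,0]]' --translation '[[0,0,0],[0,0,0],[0,0,0],[0,0,0],[0,0,0],[0,0,0],[0,0,0],[0,0,0],[0,0,0],[0,0,0]]' --jaw '[0.7,0.6,0.5,0.45,0.4,0.35,0.25,0.2,0.2,0.2]'

```text
clock: 28.0
position: [0.451, -0.0853, 0.0052]
ee_rot: [0.842, 0.539, 0.0, 0.0]
ft_force: [-0.6, -1.2, 6.0]
grip_width: 0.342
grasp_force: 40.0
```

Request:
jog_arm --dr '[[0,0,0],[0,0,0],[0,0,0],[0,0,0],[0,0,0],[0,0,0],[0,0,0],[0,0,0]]' --translation '[[0,0,-0.3],[0,0,-0.6],[0,0,-0.7],[0,0,-0.7],[0,0,-0.7],[0,0,-0.6],[0,0,-0.3],[0,0,0]]' --jaw '[0.2,0.2,0.2,0.2,0.2,0.2,0.2,0.2]'

```text
clock: 28.8
position: [0.4511, -0.0854, 0.1034]
ee_rot: [0.842, 0.539, 0.0, 0.001]
ft_force: [-0.5, 0.7, -2.0]
grip_width: 0.34
grasp_force: 39.8
```

Request:
jog_arm --dr '[[0,0,-0.6],[0,0,-0.9],[0,0,-0.9],[0,0,-0.9],[0,0,-0.9],[0,0,-0.9],[0,0,-0.9],[0,0,-0.7],[0,0,0],[0,0,0]]' --translation '[[0,0,0],[0,0,0],[0,0,0],[0,0,0],[0,0,0],[0,0,0],[0,0,0],[0,0,0],[0,0,0],[0,0,0]]' --jaw '[0.2,0.2,0.2,0.2,0.2,0.2,0.2,0.2,0.2,0.2]'

```text
clock: 29.8
position: [0.4502, -0.085, 0.1018]
ee_rot: [0.695, 0.719, -0.0, -0.0]
ft_force: [1.5, 0.3, -2.2]
grip_width: 0.342
grasp_force: 39.8
```

```bash
python3 - <<'E'
from h import *
go(.5886,-.177,.09,1.607)
E
```

```text
[ 0.4502 -0.085   0.1018] yaw 1.6048
units [-3.865  5.407  0.468] turn z -0.031
```

Request:
jog_arm --dr '[[0,0,-0.03],[0,0,0],[0,0,0],[0,0,0],[0,0,0],[0,0,0],[0,0,0],[0,0,0],[0,0,0],[0,0,0]]' --translation '[[-0.3,0.4,0],[-0.46,0.65,0],[-0.46,0.65,0],[-0.46,0.65,0],[-0.46,0.65,0],[-0.46,0.65,0],[-0.46,0.65,0],[-0.46,0.65,0],[-0.34,0.45,0],[0,0,0]]' --jaw '[0.2,0.2,0.2,0.2,0.2,0.2,0.2,0.2,0.2,0.2]'

```text
clock: 30.8
position: [0.5897, -0.1775, 0.1015]
ee_rot: [0.695, 0.719, 0.0, -0.0]
ft_force: [-0.6, -0.2, -1.9]
grip_width: 0.336
grasp_force: 39.9
```

Request:
jog_arm --dr '[[0,0,0]]' --translation '[[0,0,0]]' --jaw '[0.2]'

```text
clock: 30.9
position: [0.5886, -0.176, 0.1017]
ee_rot: [0.694, 0.72, -0.0, -0.001]
ft_force: [1.1, 1.5, -2.0]
grip_width: 0.342
grasp_force: 39.9
```

```bash
python3 - <<'E'
from h import *
go(.5886,-.177,.045,1.607)
E
```

```text
[ 0.5886 -0.176   0.1017] yaw 1.6079
units [-0.043  0.     2.27 ] turn z 0.012
```

Request:
jog_arm --dr '[[0,0,0],[0,0,0],[0,0,0],[0,0,0],[0,0,0],[0,0,0],[0,0,0]]' --translation '[[-0.04,0,0.3],[0,0,0.5],[0,0,0.5],[0,0,0.5],[0,0,0.3],[0,0,0.1],[0,0,0]]' --jaw '[0.2,0.2,0.2,0.2,0.2,0.2,0.2]'

```text
clock: 31.6
position: [0.589, -0.1774, 0.0469]
ee_rot: [0.694, 0.72, -0.0, -0.0]
ft_force: [0.4, 0.8, -1.6]
grip_width: 0.347
grasp_force: 40.0
```

```bash
python3 - <<'E'
from h import *
go(.5886,-.177,.012,1.607)
o=snap("g")
M=np.zeros((560,800,3),np.uint8)
M[:,:400]=tile(o["scene"]["color"],205,225,100,140)
M[:400,400:]=tile(o["top"]["color"],265,90,100,100)
cv2.imwrite("pics/g.png",M)
E
```

```text
[ 0.589  -0.1774  0.0469] yaw 1.6085
units [ 0.016 -0.014  1.397] turn z 0.021
```

View pics/g.png

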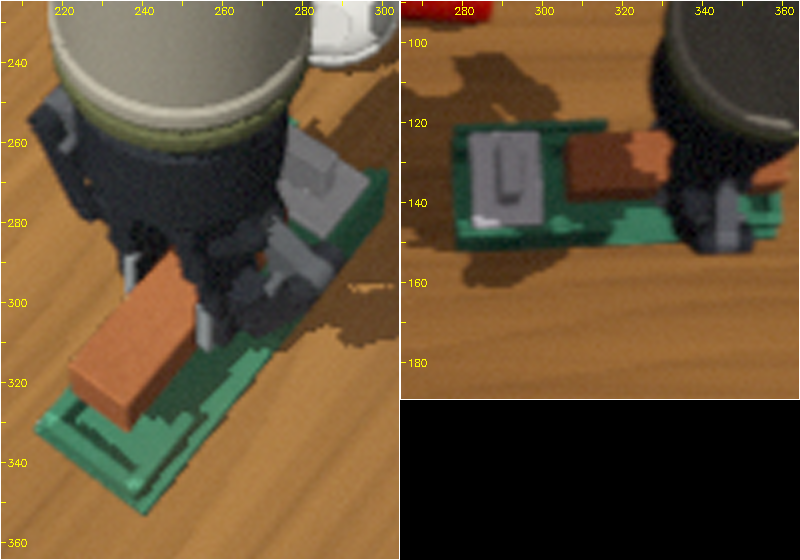

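```bash
python3 - <<'E'
from h import *
S=load("g","scene");T=load("g","top")
c,s=np.cos(.0377),np.sin(.0377)
for C,x,y,uv in((S,-.015,-.055,(222,315.2)),(S,.015,-.055,(236.5,325.7)),(T,.015,.055,(305.75,122.3)),(T,-.015,.055,(305.75,139.5))):
    P=proj(C,[.589+c*x-s*y,-.1774+s*x+c*y,.0677]); 
    w=onz(C,*uv,.0677); print(P.round(1),uv,(w-[.589+c*x-s*y,-.1774+s*x+c*y,.0677]).round(4)[:2])
E
```

```text
[220.9 316.6] (222, 315.2) [-0.0002  0.0028]
[235.9 327.7] (236.5, 325.7) [-0.0014  0.003 ]
[306.6 122.5] (305.75, 122.3) [0.0005 0.0018]
[307.5 137.1] (305.75, 139.5) [-0.0048  0.0036]
```

The bar hangs level over the slot: near end at (222,315)-(236,326) in scene, far end at u=306 in top. It is about 2 mm nearer the gate than centred, so I shift it and lower.

Request:
jog_arm --dr '[[0,0,0.02],[0,0,0],[0,0,0],[0,0,0],[0,0,0],[0,0,0],[0,0,0],[0,0,0],[0,0,0]]' --translation '[[-0.06,-0.01,0],[0,0,0.1],[0,0,0.2],[0,0,0.3],[0,0,0.3],[0,0,0.25],[0,0,0.15],[0,0,0.08],[0,0,0]]' --jaw '[0.2,0.2,0.2,0.2,0.2,0.2,0.2,0.2,0.2]'

```text
clock: 32.6
position: [0.5888, -0.179, 0.0126]
ee_rot: [0.694, 0.72, -0.0, -0.0]
ft_force: [1.0, 0.4, -1.7]
grip_width: 0.344
grasp_force: 40.0
```

Request:
jog_arm --dr '[[0,0,0],[0,0,0],[0,0,0]]' --translation '[[0,0,0.05],[0,0,0],[0,0,0]]' --jaw '[0.2,0.2,0.2]'

```text
clock: 32.9
position: [0.5891, -0.179, 0.0118]
ee_rot: [0.694, 0.72, 0.0, 0.0]
ft_force: [-0.0, 0.1, -1.6]
grip_width: 0.344
grasp_force: 40.0
```

Request:
jog_arm --dr '[[0,0,0],[0,0,0],[0,0,0],[0,0,0],[0,0,0],[0,0,0],[0,0,0],[0,0,0],[0,0,0],[0,0,0]]' --translation '[[0,0,0],[0,0,0],[0,0,0],[0,0,0],[0,0,0],[0,0,-0.3],[0,0,-0.7],[0,0,-0.8],[0,0,-0.8],[0,0,-0.8]]' --jaw '[0.36,0.4,0.5,0.6,0.65,0.65,0.65,0.65,0.65,0.65]'

```text
clock: 33.9
position: [0.5893, -0.1789, 0.0991]
ee_rot: [0.694, 0.72, 0.0, 0.001]
ft_force: [0.5, 0.2, 0.7]
grip_width: 0.651
grasp_force: 0.0
```

Request:
jog_arm --dr '[[0,0,0],[0,0,0],[0,0,0]]' --translation '[[0,0,-0.8],[0,0,-0.6],[0,0,0]]' --jaw '[0.65,0.65,0.65]'

```text
clock: 34.2
position: [0.5903, -0.1791, 0.1347]
ee_rot: [0.694, 0.72, 0.001, 0.002]
ft_force: [0.6, -0.1, 0.3]
grip_width: 0.647
grasp_force: 0.0
```

Request:
jog_arm --dr '[[0,0,1],[0,0,1],[0,0,1],[0,0,1],[0,0,1],[0,0,1],[0,0,1],[0,0,1],[0,0,1],[0,0,1]]' --translation '[[0,0,0],[0,0,0],[0,0,0],[0,0,0],[0,0,0],[0,0,0],[0,0,0],[0,0,0],[0,0,0],[0,0,0]]' --jaw '[0.6,0.6,0.6,0.6,0.6,0.6,0.6,0.6,0.6,0.6]'

```text
clock: 35.2
position: [0.5885, -0.1789, 0.1309]
ee_rot: [0.899, 0.438, -0.0, -0.0]
ft_force: [-0.6, -0.6, 0.4]
grip_width: 0.602
grasp_force: 0.0
```

Request:
jog_arm --dr '[[0,0,1],[0,0,1],[0,0,1],[0,0,1],[0,0,1],[0,0,1],[0,0,1],[0,0,1],[0,0,1],[0,0,1]]' --translation '[[0,0,0],[0,0,0],[0,0,0],[0,0,0],[0,0,0],[0,0,0],[0,0,0],[0,0,0],[0,0,0],[0,0,0]]' --jaw '[0.6,0.6,0.6,0.6,0.6,0.6,0.6,0.6,0.6,0.6]'

```text
clock: 36.2
position: [0.5885, -0.1789, 0.1309]
ee_rot: [0.995, 0.104, -0.0, -0.0]
ft_force: [0.7, 0.4, 0.6]
grip_width: 0.601
grasp_force: 0.0
```

Request:
jog_arm --dr '[[0,0,1],[0,0,1],[0,0,0.5],[0,0,0],[0,0,0],[0,0,0],[0,0,0],[0,0,0],[0,0,0]]' --translation '[[0,0,0],[0,0,0],[0,0,0],[0,-0.6,0],[0,-0.8,0],[0,-0.8,0],[0,-0.8,0],[0,-0.4,0],[0,0,0]]' --jaw '[0.6,0.6,0.6,0.6,0.6,0.6,0.6,0.6,0.6]'

```text
clock: 37.1
position: [0.5857, -0.0916, 0.1315]
ee_rot: [1.0, 0.02, -0.0, -0.0]
ft_force: [-0.1, -1.5, 1.0]
grip_width: 0.603
grasp_force: 0.0
```

```bash
python3 - <<'E'
from h import *
go(.5856,-.093,.047,.036)
o=snap("i")
M=np.zeros((480,800,3),np.uint8)
M[:,:400]=tile(o["scene"]["color"],205,240,100,120)
M[:400,400:]=tile(o["top"]["color"],265,90,100,100)
cv2.imwrite("pics/i.png",M)
E
```

```text
[ 0.5857 -0.0916  0.1315] yaw 0.0401
units [-0.007  0.056  3.381] turn z 0.059
```

View pics/i.png

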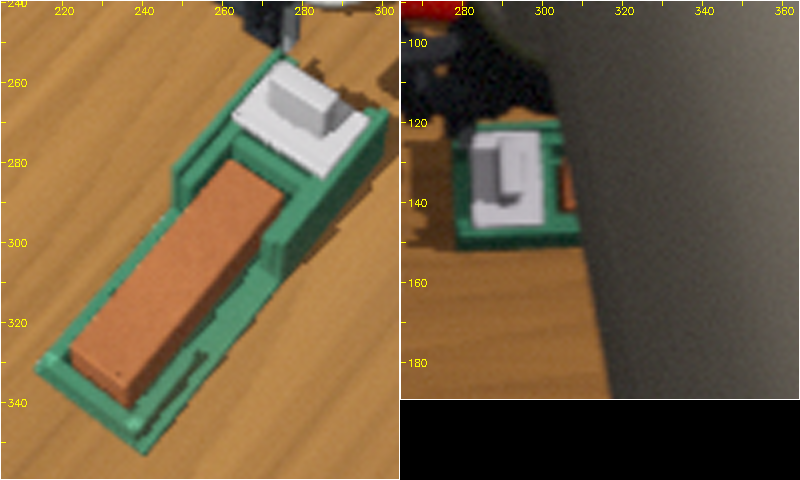

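The bar lies flat inside the slot (ends at (228,336) and (268,283) in scene), clear of both ends. Now shut the gate.

Request:
jog_arm --dr '[[0,0,0.06],[0,0,0],[0,0,0],[0,0,0],[0,0,0],[0,0,0],[0,0,0],[0,0,0],[0,0,0]]' --translation '[[0,0.06,0.3],[0,0,0.6],[0,0,0.6],[0,0,0.6],[0,0,0.6],[0,0,0.4],[0,0,0.2],[0,0,0.08],[0,0,0]]' --jaw '[0.6,0.6,0.6,0.6,0.6,0.6,0.6,0.6,0.6]' --squeeze 20

```text
clock: 38.1
position: [0.5861, -0.0954, 0.0472]
ee_rot: [1.0, 0.016, 0.0, 0.0]
ft_force: [-0.8, -0.3, 0.1]
grip_width: 0.6
grasp_force: 0.0
```

Request:
jog_arm --dr '[[0,0,0],[0,0,0],[0,0,0],[0,0,0],[0,0,0],[0,0,0],[0,0,0],[0,0,0],[0,0,0],[0,0,0]]' --translation '[[0,0,0],[0,0,0],[0,0,0],[0,0,0],[0,0,0],[0,0,0],[0,0,0],[0,0,0],[0,0,0],[0,0,0]]' --jaw '[0.5,0.4,0.35,0.3,0.25,0.2,0.15,0.1,0.05,0.05]'

```text
clock: 39.1
position: [0.586, -0.0954, 0.0472]
ee_rot: [1.0, 0.016, 0.0, -0.0]
ft_force: [-0.8, 0.7, 2.5]
grip_width: 0.133
grasp_force: 21.3
```

Request:
jog_arm --dr '[[0,0,0],[0,0,0],[0,0,0],[0,0,0],[0,0,0],[0,0,0],[0,0,0],[0,0,0],[0,0,0],[0,0,0]]' --translation '[[0,0.1,0],[0,0.2,0],[0,0.2,0],[0,0.2,0],[0,0.2,0],[0,0.2,0],[0,0.2,0],[0,0.2,0],[0,0.1,0],[0,0,0]]' --jaw '[0.05,0.05,0.05,0.05,0.05,0.05,0.05,0.05,0.05,0.05]'

```text
clock: 40.1
position: [0.5874, -0.1351, 0.0472]
ee_rot: [1.0, 0.016, 0.0, -0.0]
ft_force: [-0.0, 3.3, 4.3]
grip_width: 0.139
grasp_force: 21.6
```

Request:
jog_arm --dr '[[0,0,0],[0,0,0]]' --translation '[[0,0.06,0],[0,0,0]]' --jaw '[0.05,0.05]'

```text
clock: 40.3
position: [0.5874, -0.1352, 0.0471]
ee_rot: [1.0, 0.017, -0.0, -0.001]
ft_force: [-0.6, 5.9, 5.7]
grip_width: 0.133
grasp_force: 21.7
```

Request:
jog_arm --dr '[[0,0,0],[0,0,0]]' --translation '[[0,0.06,0],[0,0,0]]' --jaw '[0.05,0.05]'

```text
clock: 40.5
position: [0.5874, -0.1353, 0.0471]
ee_rot: [1.0, 0.017, -0.0, -0.002]
ft_force: [-1.0, 10.7, 6.6]
grip_width: 0.134
grasp_force: 21.9
```

Request:
jog_arm --dr '[[0,0,0],[0,0,0],[0,0,0],[0,0,0],[0,0,0],[0,0,0],[0,0,0],[0,0,0],[0,0,0],[0,0,0]]' --translation '[[0,-0.08,0],[0,0,0],[0,0,0],[0,0,0],[0,0,-0.3],[0,0,-0.7],[0,0,-0.7],[0,0,-0.7],[0,0,-0.6],[0,0,-0.3]]' --jaw '[0.14,0.2,0.3,0.35,0.35,0.35,0.5,0.7,1,1]'

```text
clock: 41.5
position: [0.5878, -0.1368, 0.1314]
ee_rot: [1.0, 0.016, 0.001, 0.0]
ft_force: [0.4, 0.7, -0.2]
grip_width: 0.98
grasp_force: 0.0
```

Request:
jog_arm --dr '[[0,0,0],[0,0,0],[0,0,0],[0,0,0],[0,0,0],[0,0,0],[0,0,0],[0,0,0],[0,0,0],[0,0,0]]' --translation '[[-0.4,0.3,0],[-0.75,0.5,0],[-0.75,0.5,0],[-0.75,0.5,0],[-0.75,0.5,0],[-0.75,0.5,0],[-0.75,0.5,0],[-0.75,0.5,0],[-0.6,0.3,0],[0,0,0]]' --jaw '[1,1,1,1,1,1,1,1,1,1]'

```text
clock: 42.5
position: [0.4312, -0.2459, 0.1286]
ee_rot: [1.0, 0.014, -0.001, 0.0]
ft_force: [-0.3, 0.3, 0.2]
grip_width: 1.0
grasp_force: 0.0
```

Request:
jog_arm --dr '[[0,0,0],[0,0,0]]' --translation '[[0,0,0],[0,0,0]]' --jaw '[1,1]'

```text
clock: 42.7
position: [0.4347, -0.2434, 0.1294]
ee_rot: [1.0, 0.016, 0.0, -0.0]
ft_force: [0.2, 0.2, 0.2]
grip_width: 1.0
grasp_force: 0.0
```

```bash
python3 - <<'E'
from h import *
go(.4303,-.242,.009,.036)
# check gate position by code: bright gate plate in scene image, tin lid in first top image (fit)
T=load("a","top"); g=cv2.cvtColor(T["color"],cv2.COLOR_RGB2HSV)
m=((g[...,1]<60)&(g[...,2]>110)).astype(np.uint8); m[:183]=0;m[233:]=0;m[:,:334]=0;m[:,399:]=0
n,l,s,c=cv2.connectedComponentsWithStats(m); k=1+s[1:,4].argmax(); print(s[k],c[k],onz(T,*c[k],.046).round(4))
E
```

```text
[ 0.4347 -0.2434  0.1294] yaw 0.0329
units [-0.175 -0.061  4.814] turn z -0.045
[354 196  26  26 540] [366.47222222 208.19444444] [ 0.4295 -0.2428  0.046 ]
```

Request:
jog_arm --dr '[[0,0,-0.04],[0,0,0],[0,0,0],[0,0,0],[0,0,0],[0,0,0],[0,0,0],[0,0,0],[0,0,0],[0,0,0]]' --translation '[[-0.18,-0.05,0.3],[0,0,0.6],[0,0,0.7],[0,0,0.7],[0,0,0.7],[0,0,0.7],[0,0,0.5],[0,0,0.4],[0,0,0.2],[0,0,0]]' --jaw '[1,1,1,1,1,1,1,1,1,1]' --squeeze 35

```text
clock: 43.7
position: [0.4297, -0.2427, 0.0091]
ee_rot: [1.0, 0.018, -0.0, -0.0]
ft_force: [-0.0, -0.5, -0.5]
grip_width: 1.002
grasp_force: 0.0
```

Request:
jog_arm --dr '[[0,0,0],[0,0,0],[0,0,0],[0,0,0],[0,0,0],[0,0,0],[0,0,0],[0,0,0]]' --translation '[[0,0,0],[0,0,0],[0,0,0],[0,0,0],[0,0,0],[0,0,0],[0,0,0],[0,0,0]]' --jaw '[0.8,0.7,0.6,0.5,0.4,0.4,0.4,0.4]'

```text
clock: 44.5
position: [0.4302, -0.2431, 0.0103]
ee_rot: [1.0, 0.017, 0.0, 0.0]
ft_force: [-1.0, 1.8, 5.6]
grip_width: 0.6
grasp_force: 35.7
```

Request:
jog_arm --dr '[[0,0,0],[0,0,0],[0,0,0],[0,0,0],[0,0,0],[0,0,0],[0,0,0]]' --translation '[[0,0,0],[0,0,-0.3],[0,0,-0.6],[0,0,-0.6],[0,0,-0.6],[0,0,-0.3],[0,0,0]]' --jaw '[0.4,0.4,0.4,0.4,0.4,0.4,0.4]'

```text
clock: 45.2
position: [0.4303, -0.2432, 0.0706]
ee_rot: [1.0, 0.017, 0.001, 0.001]
ft_force: [1.0, 0.2, -1.2]
grip_width: 0.598
grasp_force: 36.9
```

```bash
python3 - <<'E'
from h import *
go(.5203,-.1797,None,.036)
E
```

```text
[ 0.4303 -0.2432  0.0706] yaw 0.0347
units [ 3.685e+00 -2.415e+00  2.000e-03] turn z -0.018
```

Request:
jog_arm --dr '[[0,0,0],[0,0,0],[0,0,0],[0,0,0],[0,0,0],[0,0,0],[0,0,0],[0,0,0],[0,0,0]]' --translation '[[0.3,-0.2,0],[0.5,-0.33,0],[0.6,-0.4,0],[0.6,-0.4,0],[0.6,-0.4,0],[0.6,-0.4,0],[0.38,-0.25,0],[0.1,-0.04,0],[0,0,0]]' --jaw '[0.4,0.4,0.4,0.4,0.4,0.4,0.4,0.4,0.4]'

```text
clock: 46.1
position: [0.5195, -0.179, 0.0691]
ee_rot: [1.0, 0.018, -0.0, -0.0]
ft_force: [-0.2, 0.4, -1.6]
grip_width: 0.602
grasp_force: 36.9
```

Request:
jog_arm --dr '[[0,0,0],[0,0,0]]' --translation '[[0,0,0],[0,0,0]]' --jaw '[0.4,0.4]'

```text
clock: 46.3
position: [0.519, -0.18, 0.0695]
ee_rot: [1.0, 0.017, -0.0, 0.0]
ft_force: [0.3, -0.0, -1.1]
grip_width: 0.601
grasp_force: 36.9
```

```bash
python3 - <<'E'
from h import *
go(.5203,-.1797,.012,.036)
E
```

```text
[ 0.519  -0.18    0.0695] yaw 0.0337
units [ 0.052 -0.009  2.3  ] turn z -0.033
```

Request:
jog_arm --dr '[[0,0,0],[0,0,0],[0,0,0],[0,0,0],[0,0,0],[0,0,0],[0,0,0],[0,0,0],[0,0,0]]' --translation '[[0.05,-0.01,0.2],[0,0,0.4],[0,0,0.5],[0,0,0.5],[0,0,0.35],[0,0,0.2],[0,0,0.1],[0,0,0.03],[0,0,0]]' --jaw '[0.4,0.4,0.4,0.4,0.4,0.4,0.4,0.4,0.4]'

```text
clock: 47.2
position: [0.5211, -0.1789, 0.0128]
ee_rot: [1.0, 0.017, 0.0, 0.0]
ft_force: [0.2, -0.4, -1.3]
grip_width: 0.598
grasp_force: 36.9
```

Request:
jog_arm --dr '[[0,0,0],[0,0,0]]' --translation '[[0,0,0],[0,0,0]]' --jaw '[0.4,0.4]'

```text
clock: 47.4
position: [0.5211, -0.179, 0.0129]
ee_rot: [1.0, 0.017, 0.0, 0.0]
ft_force: [-0.2, -0.8, -1.3]
grip_width: 0.6
grasp_force: 36.9
```

Request:
jog_arm --dr '[[0,0,0],[0,0,0],[0,0,0]]' --translation '[[-0.03,0.03,0],[0,0,0.08],[0,0,0]]' --jaw '[0.4,0.4,0.4]'

```text
clock: 47.7
position: [0.5201, -0.1798, 0.0105]
ee_rot: [1.0, 0.017, 0.0, 0.0]
ft_force: [-0.5, 0.1, -1.6]
grip_width: 0.597
grasp_force: 37.0
```

Request:
jog_arm --dr '[[0,0,0],[0,0,0],[0,0,0],[0,0,0],[0,0,0],[0,0,0],[0,0,0],[0,0,0],[0,0,0],[0,0,0]]' --translation '[[0,0,0],[0,0,0],[0,0,0],[0,0,0],[0,0,0],[0,0,-0.3],[0,0,-0.7],[0,0,-0.7],[0,0,-0.7],[0,0,-0.7]]' --jaw '[0.62,0.66,0.72,0.8,0.9,0.95,0.95,0.95,0.95,0.95]'

```text
clock: 48.7
position: [0.5202, -0.1796, 0.0894]
ee_rot: [1.0, 0.018, 0.0, 0.0]
ft_force: [-0.4, 0.5, -0.6]
grip_width: 0.95
grasp_force: 0.0
```

Request:
jog_arm --dr '[[0,0,0],[0,0,0],[0,0,0],[0,0,0],[0,0,0],[0,0,0],[0,0,0],[0,0,0],[0,0,0],[0,0,0]]' --translation '[[0,0,-0.8],[0,0,-0.8],[0,0,-0.8],[0,0.8,0],[0,0.8,0],[0,0.8,0],[0,0.8,0],[0,0.8,0],[0,0.8,0],[0,0.8,0]]' --jaw '[0.95,0.95,0.95,0.95,0.95,0.95,0.95,0.95,0.95,0.95]'

```text
clock: 49.7
position: [0.525, -0.3212, 0.1481]
ee_rot: [1.0, 0.017, 0.0, 0.0]
ft_force: [0.2, -0.2, -0.8]
grip_width: 0.951
grasp_force: 0.0
```

Request:
jog_arm --dr '[[0,0,0],[0,0,0],[0,0,0],[0,0,0],[0,0,0],[0,0,0]]' --translation '[[0,0.8,0],[0,0.8,0],[0,0.8,0],[0,0.8,0],[0,0.5,0],[0,0,0]]' --jaw '[0.95,0.95,0.95,0.95,0.95,0.95]'

```text
clock: 50.3
position: [0.5275, -0.4143, 0.1476]
ee_rot: [1.0, 0.016, -0.0, 0.0]
ft_force: [0.1, 0.1, -0.7]
grip_width: 0.95
grasp_force: 0.0
```

```bash
python3 - <<'E'
from h import *
o=snap("z"); S,T=o["scene"],o["top"]
st()
H=np.array([.5886,-.1772]);yw=.036;c,s=np.cos(yw),np.sin(yw)
W=lambda x,y,z:[H[0]+c*x-s*y,H[1]+s*x+c*y,z]
th=np.linspace(0,2*np.pi,100)
M=np.zeros((600,800,3),np.uint8)
for C,u0,v0,w,h,ox,oy in((S,185,235,110,125,0,0),(T,265,95,90,100,440,0)):
    t=tile(C["color"],u0,v0,w,h)
    def pl(P,col): cv2.polylines(t,[np.array([(proj(C,p)-[u0,v0]+.5)*64 for p in P]).astype(np.int32)],True,col,1,cv2.LINE_AA,4)
    pl([W(-.0683+.0265*np.cos(a),.0265*np.sin(a),.046) for a in th],(0,0,255))
    pl([W(-.0683+.026*np.cos(a),.026*np.sin(a),0) for a in th],(0,0,255))
    pl([W(x,y,.04) for x,y in((-.025,.024),(.025,.024),(.025,.06),(-.025,.06))],(255,0,0))
    pl([W(x,y,.006) for x,y in((-.03,-.065),(.03,-.065),(.03,.11),(-.03,.11))],(0,255,255))
    M[oy:oy+h*4,ox:ox+w*4]=t[:, :800-ox]
M[500:600,0:200]=tile(S["color"],345,145,50,25)
M[420:600,440:800]=tile(T["color"],100,100,90,45)
cv2.imwrite("pics/z.png",M)
E
```

```text
[ 0.5284 -0.4114  0.1479] yaw 0.0352
```

View pics/z.png

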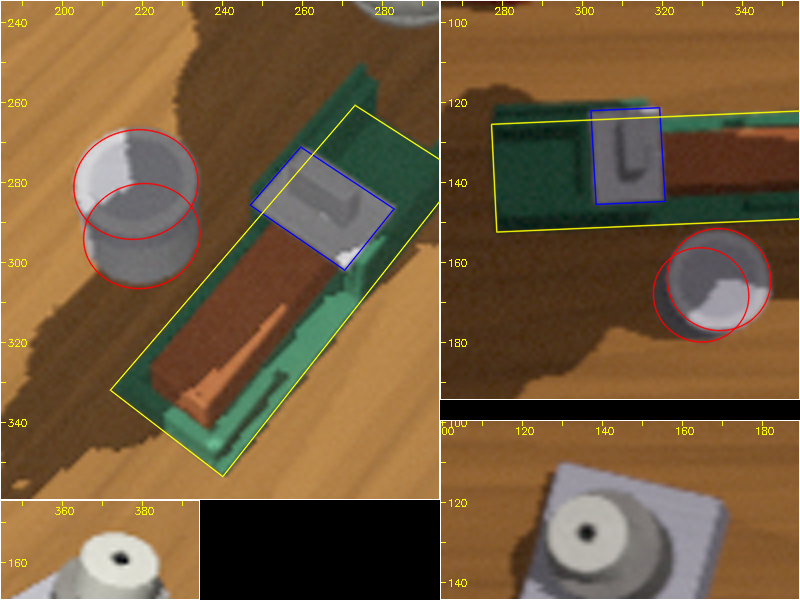

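The final view shows everything in place. The tin stands upright inside its predicted outline (scene (219,284)), the gate plate matches the shut outline over the bar's end, and felt and stone are still centred on the block.

```bash
python3 -c "
from workcell import manip
print(manip.hand_in())"
```

```text
the job is handed in; nothing more can be done
None
```

The job is done and handed in at about 50 s, in the order asked: the stone is centred on the block with the felt on top, the bar is in the slot with the gate fully shut, and the tin stands about 12 mm in front of the slot's middle.

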